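Close the clamp of a pipe strainer

TASK

Close the clamp on the green strainer: with a fingertip push the strap's upright tab until the slotted end of the strap is fully home around the stud, then run the loose wing nut down clockwise (seen from above) until it is seated and will turn no further. Stroke the wings with a fingertip, one wing at a time, and never hold the nut or the tab between two fingers. Pick nothing up, leave the spanner, the grease tin and the gasket where they are, and finish clear of everything.

Things in the scene. Friction and masses are not known exactly. Their poses are not given: they have to be found in the camera images.
- strainer: Green pipe strainer, fixed on the bench. Origin: centre of its underside, at bench level; z up. Offsets below are in its frame, mm. Round housing, cover 112 in diameter, top z 98; flanged pipe stubs along x to x +-100, tops z 81; dark base plate x +-75, y -130 to 190, 10 thick. Stud with the wing nut: vertical at (0, 72), 20 in diameter, top z 155.
- strap_pivot (a point): Top of the strap's pivot pin, strainer frame (0, -72, 118); the strap swings about this vertical axis. Pin head 26 in diameter.
- vent_end (a point): Tip of the copper vent pipe (12 in diameter), strainer frame (0, 94, 174). The pipe rises at (0, 142), bends and runs level to this tip, top z 180. The wings pass freely beneath it, but a finger pointing down cannot pass there: turn the nut by several strokes over the rest of the circle, lifting the finger out between them.
- strap (a joint): Angle (rad) of the steel strap about its pivot: 0 = home at its stop, slot around the stud; positive = swung open, counter-clockwise from above, free end to the strainer's -x side. Starts at 0.6 to 1.1, stays where left; needs about 0.12 N m (2 to 3 N at the tab). 30 wide, 160 from pivot to slotted end, underside z 100, top z 108.
- tab_top (a point): Middle of the top edge of the strap's upright tab: 55 from the pivot along the strap, z 142. The tab is a plate 32 long along the strap, 10 thick over its faces, from z 108 to 142. Axes: y along the strap from pivot to slotted end, z up; to close the strap push the tab's -x face towards +x.
- wing_nut (a joint): Angle (rad) of the brass wing nut about its stud: 0 = seated on the strap, at its stop; positive = backed off, counter-clockwise from above; clockwise lowers it. Starts at 5 to 8, stays where left; needs about 0.07 N m (2 to 3 N at the wing). At 0 the wings lie along the strainer's x axis. Sinks 4 mm a turn.
- nut_top (a point): On the nut's axis, level with the wing tops (36 above the nut's underside; seated z 144, up to 5 higher backed off). x axis along the wings, turning with the nut; z up; pressing its +y and -y sides at once is gripping. Two flat upright wings, span 100 tip to tip, 10 thick over the faces, 8 to 36 above the underside; hub 31 across its flats, 27 in diameter elsewhere.
- spanner: Bystander: steel spanner 190 long, lying flat on the bench on the strainer's -x side; origin at the middle of its underside.
- grease_tin: Bystander: grey tin, 64 in diameter, 70 tall, beyond the strainer's +x side; origin at the centre of its underside.
- gasket: Bystander: flat black ring, 80 in diameter, 8 thick, beyond the strainer's +x side; origin at the centre of its underside.

How it is judged:
By the outcome, as a careful person would: the job done as asked, in the order asked, and still so for the second after the job is handed in, with the robot touching nothing.
It also fails if it takes over 69 s, if anything falls off the work surface, if the arm or the gripper's body presses on something with over 40 N, if the wrist force passes 120 N, or if a joint passes its speed limit or range.

ROBOT

A 6-joint arm with a two-finger parallel gripper is mounted at the origin on the work surface. World frame = base frame: x ahead of the robot, y to its left, z up, the work surface at z = 0. Lengths are in mm, angles in degrees, forces in N, time in s.
With the tool pointing down it reaches from about 350 to 850 mm from the base axis. Payload 8.1 kg.
Tool frame: the origin (TCP) lies on the centre line of the jaws, within the pads' length; the fingertips stand 19 mm ahead of it and the grasp point (between the pads) is the TCP; z points along the fingers, y is the line along which they close (so a half turn about z gives the same grasp; the last joint's range is limited). The gripper opens to 85 mm and grips with 20 to 120 N. Pads are 22 mm wide; open, the fingers measure 114 mm over their backs; the gripper's body (76 mm by 85 mm) begins 54 mm behind the grasp point. The pads swing forward as they close: fully open they stand 13 mm farther back than shut.
Start: joints at [71.368, 7.471, 85.268, -0, 87.261, -4.893], TCP at [142.483, 582.841, 250.292] pointing down, gripper open.
Joint ranges: [-169.43, 169.43], [-51.17, 129.36], [1.28, 143.12], [-76.62, 256.62], [0, 156.53], [-152.29, 152.29]. Speed limits (degrees/s): [136.94, 136.94, 159.86, 180, 180, 180].

INTERFACE

Orientations are given as [roll, pitch, yaw] about the fixed x, y, z axes, in that order (R = Rz(yaw) Ry(pitch) Rx(roll)).
In Python, from bench import r gives the robot as it stands. The module is installed in compiled form; this text tells all that it offers.
- The arm moves only by the tool servo_tool, never from a script. Its arguments are lists of equal length, an entry for each row: "fingers": the finger opening in m, from 0 to 0.0854; "linear": the shift along the tool's x, y, z in m, a list of three; "rotation": the turn, a rotation vector about the tool's x, y, z in degrees, a list of three. A call has 1 to 10 rows; each row is the pose to reach, as a shift and turn from the pose commanded when the call began, along the tool's axes at that moment; what a row does not reach only later rows make up. A row lasts 1/10 s, in which the tool goes at most 50 mm and 8.59 degrees, less where a joint would pass 70% of its speed; a pose out of reach is approached as far as the arm can. A call with a gripper value outside its range is refused whole. The fingers move at their own pace and stop on an object; "force" is the grip in N (left out, the last holds). Time passes only in rows, so rows that repeat a pose let the fingers close. It gives the time, the measured TCP pose, the force, the opening and the grip force at its end, in the units of the state.
- r.sense(): the state, without advancing time (a new reading comes with each control period).
- r.snapshot(name): name is "side" or "top" or "wrist"; returns a dict with "frame" (420x560x3 uint8, red, green, blue), "fx", "fy", "cx", "cy" (pixels), "camera_from_world" (4x4, takes a point from world to camera coordinates). Camera axes: x right, y up, looking along -z (the intrinsics and any distortion apply to the point x, -y, -z); pixel columns grow to the right and rows downward; lengths in mm; the calibration is good to about 2 mm. A picture is of the moment at which its call begins. There is no depth.
- r.hand_in(): hands the job in; it is judged then, once.
The state is a dict: "time": time; "joint_pos": joint angles; "qd": joint speeds; "joint_efforts": joint torques, N m; "tool_pos": TCP position; "tcp_rot": TCP orientation; "ft_force": force on the tool from outside, world axes, zero at the start; "wrist_torque": the same for the moment, N m; "finger_gap": finger opening in mm; "grip_force": force on a finger pad.
Only numpy, scipy, OpenCV 4.12 (cv2) and the standard library are available. Lean on these libraries where they do the work, as an engineer would, in place of code of your own. Each camera call takes 0.05 s, during which the arm holds its last target. There are 200 camera calls.

## Working session

There is one attempt and no reset: what is moved stays moved. The work goes in short steps, Python scripts to look and compute and a tool call to move; the robot and the scene stay as the last step left them, time stands still between calls to the robot, and variables do not carry over. Pictures are saved under pics/ and viewed, at most 10 in all, crops included, and the job is handed in when it is done.

Besides the shell and the picture viewer there is one more tool, called after "Emit:" as name(argument=value, ...), one argument or row to a line, values as JSON. servo_tool: Moves the arm, as the interface text tells. Its arguments: {"type":"object","properties":{"fingers":{"type":"array","items":{"type":"number"}},"linear":{"type":"array","items":{"type":"array","items":{"type":"number"}}},"rotation":{"type":"array","items":{"type":"array","items":{"type":"number"}}},"force":{"type":"number"}},"required":["fingers","linear","rotation"]}

```bash
mkdir -p pics; cat > h.py <<'E'
import numpy as np, cv2
from bench import r
def snap(n):
    s=r.snapshot(n); np.savez(f'{n}.npz',**s); return s
def proj(s,p):
    p=np.atleast_2d(p).astype(float); M=np.array(s['camera_from_world'])
    c=p@M[:3,:3].T+M[:3,3]
    return np.c_[s['cx']+s['fx']*c[:,0]/-c[:,2], s['cy']+s['fy']*-c[:,1]/-c[:,2]]
def onz(s,uv,z):
    M=np.array(s['camera_from_world']); uv=np.atleast_2d(uv).astype(float)
    d=np.c_[(uv[:,0]-s['cx'])/s['fx'],-(uv[:,1]-s['cy'])/s['fy'],-np.ones(len(uv))]@M[:3,:3]
    o=-M[:3,:3].T@M[:3,3]
    return o+d*((z-o[2])/d[:,2])[:,None]
def save(s,name): cv2.imwrite('pics/'+name,cv2.cvtColor(np.array(s['frame']),cv2.COLOR_RGB2BGR))
E
python3 - <<'E'
from h import *
a=snap('top');b=snap('side')
im=np.hstack([a['frame'],b['frame']])
for n,s in(('top',a),('side',b)):
    save(s,n+'0.png'); print(n,[k for k in s],np.round(s['camera_from_world'],3).tolist(),s['fx'],s['cx'],s['cy'])
st=r.sense();print(st)
E
```

```text
top ['frame', 'fx', 'fy', 'cx', 'cy', 'camera_from_world'] [[0.089, -0.996, -0.006, -17.619], [0.966, 0.085, 0.245, -622.838], [-0.244, -0.027, 0.969, -749.431], [0.0, 0.0, 0.0, 1.0]] 429.34472212745715 284.50315184515205 206.24810844235594
side ['frame', 'fx', 'fy', 'cx', 'cy', 'camera_from_world'] [[0.79, -0.614, 0.005, -476.577], [0.457, 0.594, 0.662, -377.369], [-0.409, -0.521, 0.749, -745.514], [0.0, 0.0, 0.0, 1.0]] 438.17681678391125 279.8537181099193 210.53698172800148
{'time': 0.1, 'joint_pos': array([ 7.13674733e+01,  7.50893123e+00,  8.53252249e+01,  1.30247507e-03,
        8.72616355e+01, -4.89298588e+00]), 'qd': array([ 0.05362855, -0.01277207, -0.19313592, -0.09042027,  0.01563139,
        0.04452576]), 'joint_efforts': array([ 1.40347416e-03, -5.70953536e+01, -5.01939690e+01, -1.32563032e-04,
        8.20616609e-03,  1.59380426e-05]), 'tool_pos': array([142.32250786, 582.3862488 , 249.34764812]), 'tcp_rot': array([-1.79904668e+02, -9.46667700e-03,  1.66260388e+02]), 'ft_force': array([-0.06708087, -0.22752435, -0.2073235 ]), 'wrist_torque': array([-0.01876553, -0.0087817 ,  0.01016942]), 'grip_force': 0.0, 'finger_gap': 85.54585318711972}
```

View pics/top0.png

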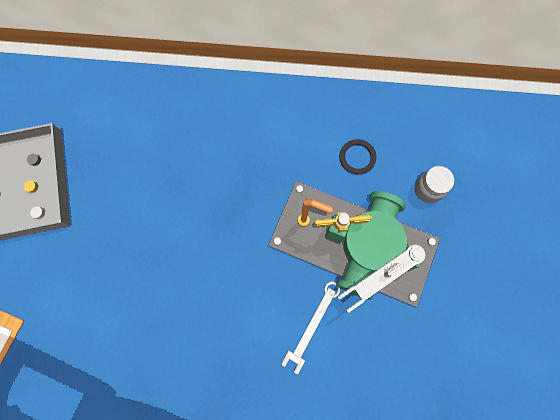

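View pics/side0.png

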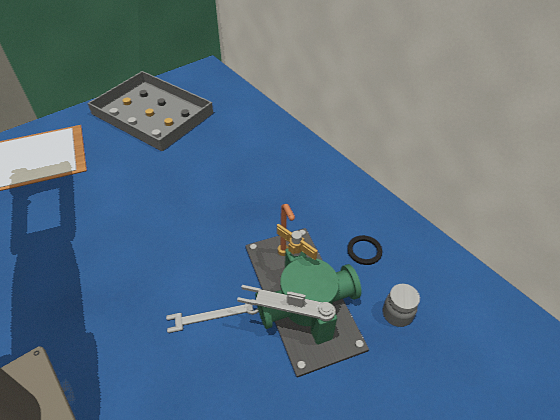

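```bash
python3 - <<'E'
from h import *
a=dict(np.load('top.npz'));b=dict(np.load('side.npz'))
for n,s,p in(('top',a,[(417,254,118),(343,218,155),(299,188,12),(278,241,12),(413,297,12),(432,241,12)]),('side',b,[(326,309,118),(297,234,155),(254,247,12),(301,364,12),(360,343,12)])):
    for u,v,z in p: print(n,u,v,np.round(onz(s,(u,v),z)[0],1))
A=cv2.resize(a['frame'][175:315,265:450],None,fx=4,fy=4,interpolation=cv2.INTER_CUBIC)
B=cv2.resize(b['frame'][195:345,230:370],None,fx=4,fy=4,interpolation=cv2.INTER_CUBIC)
save({'frame':A},'topz.png');save({'frame':B},'sidez.png')
E
```

```text
top 417 254 [ 545.4 -205.6  118. ]
top 343 218 [590.5 -67.  155. ]
top 299 188 [680.6  12.7  12. ]
top 278 241 [564.3  46.2  12. ]
top 413 297 [ 476.7 -229.7   12. ]
top 432 241 [ 592.1 -266.4   12. ]
side 326 309 [ 544.6 -207.4  118. ]
side 297 234 [591.3 -67.8 155. ]
side 254 247 [566.   47.3  12. ]
side 301 364 [ 477.7 -225.9   12. ]
side 360 343 [ 593.7 -263.6   12. ]
```

View pics/topz.png

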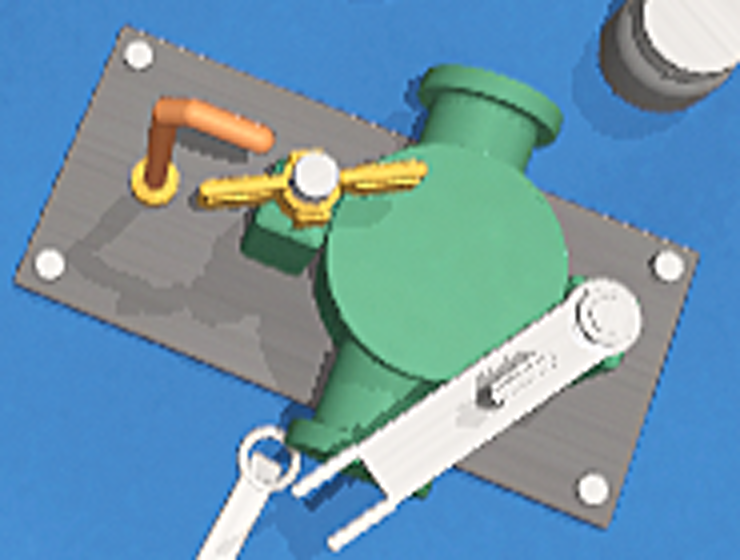

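View pics/sidez.png

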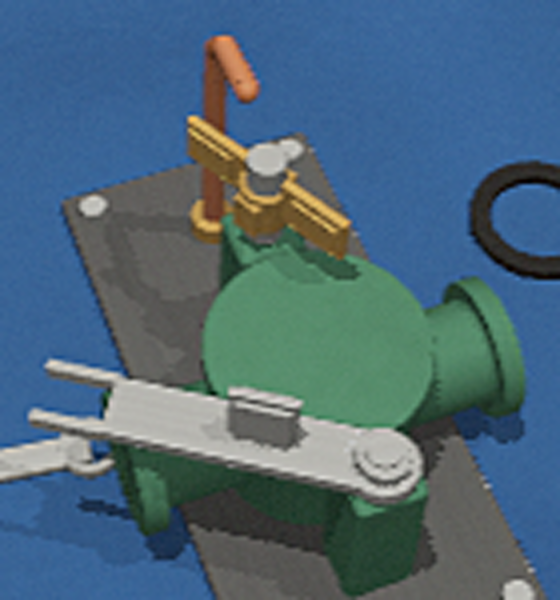

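The top view shows the stud top at (344,219), the pivot head at (417,253), and the strap swung towards the spanner with its fork tips at about (339,298) and (349,312). The wings end at about (316,221) and (371,217). The side view agrees: stud at (297,234), pivot at (326,309), and tab top edge from (287,293) to (305,296).

```bash
cat >> h.py <<'E'
YAW=np.deg2rad(166.26)
def loadf():
    f=np.load('frame.npz'); return f['O'],float(f['yaw'])
def toW(p):
    O,y=loadf();p=np.atleast_2d(p).astype(float);c,s=np.cos(y),np.sin(y)
    return np.c_[O[0]+c*p[:,0]-s*p[:,1],O[1]+s*p[:,0]+c*p[:,1],p[:,2]]
def tool(dW):  # world shift -> tool axes (pointing down)
    c,s=np.cos(YAW),np.sin(YAW);dW=np.atleast_2d(dW)
    return np.c_[c*dW[:,0]+s*dW[:,1], s*dW[:,0]-c*dW[:,1], -dW[:,2]]
E
python3 - <<'E'
from h import *
a=dict(np.load('top.npz'));b=dict(np.load('side.npz'))
T=lambda u,v:(265+u/4-.4,175+v/4-.4); S=lambda u,v:(230+u/4-.4,195+v/4-.4)
pv=np.array([onz(a,T(609,313),118)[0],onz(b,S(388,455),118)[0]]);sd=np.array([onz(a,T(316,175),155)[0],onz(b,S(268,158),155)[0]])
print(pv,sd)
p=pv.mean(0)[:2];t=sd.mean(0)[:2];d=t-p
sc=np.array([onz(a,T(*q),12)[0][:2] for q in((138,55),(49,264),(593,490),(668,266))])
print(sc.round(1),sc.mean(0),np.hypot(*d))
y=np.arctan2(-d[0],d[1]); e=(sc[0]+sc[1]-sc[2]-sc[3]); y2=np.arctan2(-e[0],e[1]);print(np.rad2deg([y,y2]))
yaw=(y+y2)/2;O=(p+t)/2; np.savez('frame.npz',O=O,yaw=yaw);print('O',O,np.rad2deg(yaw))
R=np.array([[np.cos(yaw),-np.sin(yaw)],[np.sin(yaw),np.cos(yaw)]])
loc=lambda q:(q[:,:2]-O)@R
print('screws',loc(sc).round(1))
f=loc(np.vstack([onz(a,[T(297,490),T(335,546)],108),onz(b,[S(48,366),S(33,414)],108)]));print('fork',f.round(1))
for m in(f[:2].mean(0),f[2:].mean(0)):
  v=m-[0,-72];print('strap q',np.arctan2(-v[0],v[1]),np.hypot(*v))
tt=loc(onz(b,[S(230,392),S(301,405)],142)).mean(0);v=tt-[0,-72];print('tab',tt,np.arctan2(-v[0],v[1]),np.hypot(*v))
w=loc(np.vstack([onz(a,[T(205,185),T(425,168)],148),onz(b,[S(190,120),S(348,224)],148)]));print('wings',w.round(1),[np.rad2deg(np.arctan2(*(w[i]-w[i+1])[::-1])) for i in(0,2)])
E
```

```text
[[ 547.38613573 -205.32340407  118.        ]
 [ 546.27591626 -207.08316351  118.        ]] [[589.97433668 -68.02674118 155.        ]
 [590.49214473 -67.5360476  155.        ]]
[[ 679.8   12.4]
 [ 565.    48.6]
 [ 476.4 -229.4]
 [ 591.8 -265.6]] [ 578.26336809 -108.48604614] 145.06678360750143
[-17.40882824 -17.61362538]
O [ 568.53213335 -136.99233909] -17.51122680967306
screws [[  61.2  176. ]
 [ -59.3  176. ]
 [ -60.  -115.9]
 [  60.9 -115.6]]
fork [[-124.    27.9]
 [-140.     4.1]
 [-126.2   27.7]
 [-140.1    5.9]]
strap q 0.9826568865907316 158.6906057392768
strap q 0.9826368890572518 160.04256172278727
tab [-46.3617237  -41.40695773] 0.9875088961368061 55.54586987522771
wings [[-21.2 114.9]
 [ 22.7  29.2]
 [-24.8 113.1]
 [ 22.9  28.6]] [np.float64(117.08495781048688), np.float64(119.40577431579894)]
```

```bash
cat >> h.py <<'E'
def tabpt(q,clr=0,z=145,hx=11,hy=14.5,phi=np.deg2rad(3.77)):
    k=abs(q-phi); d=5+hx*np.cos(k)+hy*np.sin(k)+clr; c,s=np.cos(q),np.sin(q)
    x,y=-d,55.
    return toW([c*x-s*y,-72+s*x+c*y,z])[0]
def nutpt(th,z=145,R=40): return toW([R*np.cos(np.deg2rad(th)),72+R*np.sin(np.deg2rad(th)),z])[0]
E
python3 - <<'E'
from h import *
C0=np.array([142.483,582.841,250.292]);P=tabpt(.984,25)
print(P,tool(P-C0).round(1))
for q in np.linspace(.984,0,11): print(round(q,2),tool(tabpt(q)-P).round(1))
E
```

```text
[ 474.82550299 -193.07979648  145.        ] [[-507.1 -674.8  105.3]]
0.98 [[-15.2  19.9  -0. ]]
0.89 [[-17.   25.5  -0. ]]
0.79 [[-19.5  31.1  -0. ]]
0.69 [[-22.7  36.5  -0. ]]
0.59 [[-26.6  41.6  -0. ]]
0.49 [[-31.1  46.3  -0. ]]
0.39 [[-36.2  50.5  -0. ]]
0.3 [[-42.   54.1  -0. ]]
0.2 [[-48.1  57.1  -0. ]]
0.1 [[-54.7  59.3  -0. ]]
0.0 [[-59.7  60.9  -0. ]]
```

Emit:
servo_tool(
  fingers=[0,0,0,0,0,0,0,0,0,0],
  linear=[
    [-0.03,-0.04,0],
    [-0.06,-0.08,0],
    [-0.09,-0.12,0],
    [-0.12,-0.16,0],
    [-0.15,-0.2,0],
    [-0.18,-0.24,0],
    [-0.21,-0.28,0],
    [-0.24,-0.32,0],
    [-0.27,-0.36,0],
    [-0.3,-0.4,0],
  ],
  rotation=[
    [0,0,0],
    [0,0,0],
    [0,0,0],
    [0,0,0],
    [0,0,0],
    [0,0,0],
    [0,0,0],
    [0,0,0],
    [0,0,0],
    [0,0,0],
  ],
)

```text
time: 1.1
tool_pos: [339.0, 121.2, 250.2]
tcp_rot: [180.0, 0.0, 166.3]
ft_force: [0.8, 0.2, 0.3]
finger_gap: -0.0
grip_force: 0.0
```

Emit:
servo_tool(
  fingers=[0,0,0,0,0,0,0,0,0,0],
  linear=[
    [-0.03,-0.04,0],
    [-0.06,-0.08,0],
    [-0.09,-0.12,0],
    [-0.12,-0.16,0],
    [-0.15,-0.2,0],
    [-0.18,-0.24,0],
    [-0.207,-0.275,0],
    [-0.207,-0.275,0],
    [-0.207,-0.275,0],
    [-0.207,-0.275,0],
  ],
  rotation=[
    [0,0,0],
    [0,0,0],
    [0,0,0],
    [0,0,0],
    [0,0,0],
    [0,0,0],
    [0,0,0],
    [0,0,0],
    [0,0,0],
    [0,0,0],
  ],
)

```text
time: 2.1
tool_pos: [474.3, -192.4, 250.0]
tcp_rot: [180.0, -0.0, 166.3]
ft_force: [-0.7, 0.7, 0.4]
finger_gap: 0.1
grip_force: 0.0
```

Emit:
servo_tool(
  fingers=[0,0,0,0,0,0],
  linear=[
    [0,0,0.02],
    [0,0,0.04],
    [0,0,0.065],
    [0,0,0.09],
    [0,0,0.105],
    [0,0,0.105],
  ],
  rotation=[
    [0,0,0],
    [0,0,0],
    [0,0,0],
    [0,0,0],
    [0,0,0],
    [0,0,0],
  ],
)

```text
time: 2.7
tool_pos: [473.2, -191.5, 143.2]
tcp_rot: [179.9, -0.2, 166.3]
ft_force: [-1.4, 1.0, -0.3]
finger_gap: 0.1
grip_force: 0.0
```

```bash
python3 - <<'E'
from h import *
b=snap('side');A=cv2.resize(b['frame'][150:400,170:400],None,fx=2.4,fy=2.4,interpolation=cv2.INTER_CUBIC);save({'frame':A},'s2.png')
t=r.sense()['tool_pos'];print(t)
for dz in(0,-19,-32):
  p=proj(b,t+[0,0,dz])[0];print(dz,p,(p-[170,150])*2.4)
E
```

```text
[ 474.11052637 -192.18858592  144.95015545]
0 [289.72717905 317.74147865] [287.34522971 402.57954876]
-19 [289.48085459 323.09090425] [286.75405103 415.4181702 ]
-32 [289.31767056 326.63477026] [286.36240934 423.92344863]
```

View pics/s2.png

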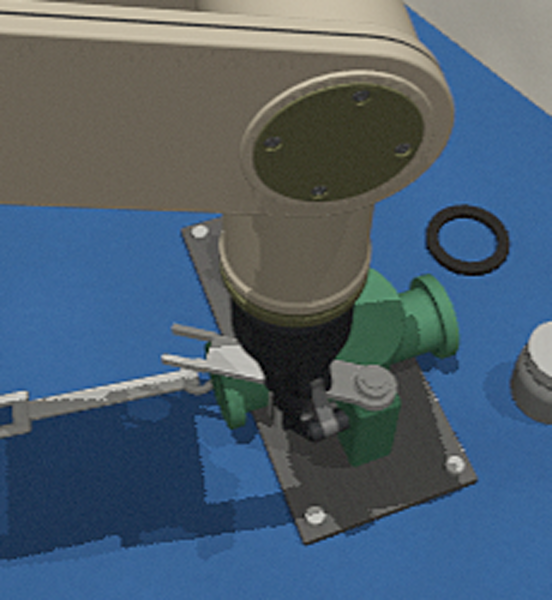

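The closed fingertip is down beside the tab, at about (300,425) in the crop, on the outside of the strap. Nothing has been touched, so I'll push along the arc.

Emit:
servo_tool(
  fingers=[0,0,0,0,0,0,0,0,0,0],
  linear=[
    [-0.006,0.008,0],
    [-0.011,0.015,0],
    [-0.015,0.02,0],
    [-0.016,0.0225,0],
    [-0.017,0.0255,0],
    [-0.018,0.0283,0],
    [-0.0195,0.031,0],
    [-0.021,0.0338,0],
    [-0.0227,0.0365,0],
    [-0.0266,0.0416,0],
  ],
  rotation=[
    [0,0,0],
    [0,0,0],
    [0,0,0],
    [0,0,0],
    [0,0,0],
    [0,0,0],
    [0,0,0],
    [0,0,0],
    [0,0,0],
    [0,0,0],
  ],
)

```text
time: 3.75
tool_pos: [510.2, -159.1, 145.1]
tcp_rot: [-180.0, -0.0, 166.2]
ft_force: [-1.2, -2.2, 0.4]
finger_gap: 0.4
grip_force: 1.1
```

Emit:
servo_tool(
  fingers=[0,0,0,0,0,0,0,0],
  linear=[
    [-0.002,0.0024,0],
    [-0.0045,0.0047,0],
    [-0.007,0.0068,0],
    [-0.0096,0.0089,0],
    [-0.0125,0.0107,0],
    [-0.0154,0.0125,0],
    [-0.0185,0.014,0],
    [-0.0215,0.0155,0],
  ],
  rotation=[
    [0,0,0],
    [0,0,0],
    [0,0,0],
    [0,0,0],
    [0,0,0],
    [0,0,0],
    [0,0,0],
    [0,0,0],
  ],
)

```text
time: 4.55
tool_pos: [535.1, -149.1, 145.2]
tcp_rot: [180.0, -0.0, 166.3]
ft_force: [-2.0, -1.2, -1.1]
finger_gap: 0.2
grip_force: 1.1
```

Emit:
servo_tool(
  fingers=[0,0,0,0,0],
  linear=[
    [-0.003,0.001,0],
    [-0.006,0.002,0],
    [-0.0085,0.003,0],
    [-0.011,0.0035,0],
    [-0.011,0.0035,0],
  ],
  rotation=[
    [0,0,0],
    [0,0,0],
    [0,0,0],
    [0,0,0],
    [0,0,0],
  ],
)

```text
time: 5.05
tool_pos: [546.7, -148.4, 145.3]
tcp_rot: [180.0, 0.0, 166.3]
ft_force: [-1.0, -0.5, -0.1]
finger_gap: 0.1
grip_force: 0.6
```

```bash
python3 - <<'E'
from h import *
a=snap('top');save({'frame':cv2.resize(a['frame'][150:320,250:470],None,fx=3,fy=3)},'t3.png')
print(r.sense()['tool_pos'],r.sense()['ft_force'],tabpt(0))
E
```

```text
[ 546.71952691 -148.35980774  145.3226627 ] [-0.94990875 -0.43047555 -0.20289856] [ 547.27191666 -148.11053505  145.        ]
```

View pics/t3.png

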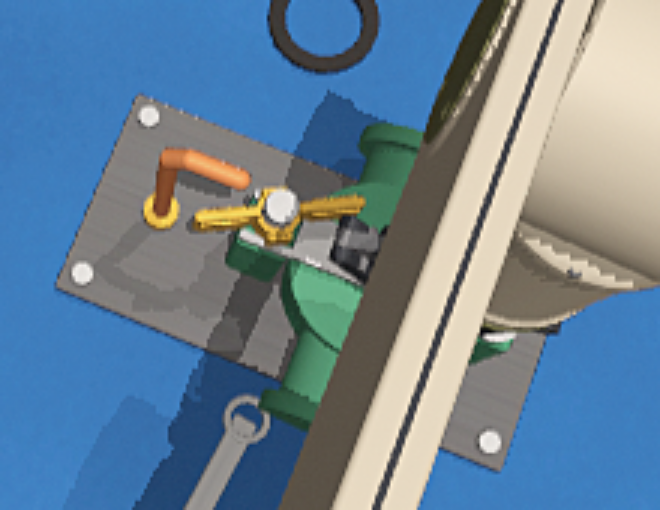

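The strap's slot is now around the stud at about (280,215) and close to home. I'll push in small steps until the stop shows in the force.

Emit:
servo_tool(
  fingers=[0,0,0],
  linear=[
    [-0.001,0,0],
    [-0.002,0,0],
    [-0.002,0,0],
  ],
  rotation=[
    [0,0,0],
    [0,0,0],
    [0,0,0],
  ],
)

```text
time: 5.4
tool_pos: [547.1, -148.5, 145.2]
tcp_rot: [180.0, -0.2, 166.3]
ft_force: [-10.0, 1.3, 6.0]
finger_gap: 0.0
grip_force: 5.2
```

Emit:
servo_tool(
  fingers=[0,0,0],
  linear=[
    [-0.001,0,0],
    [-0.0015,0,0],
    [-0.0015,0,0],
  ],
  rotation=[
    [0,0,0],
    [0,0,0],
    [0,0,0],
  ],
)

```text
time: 5.7
tool_pos: [547.2, -148.5, 145.1]
tcp_rot: [180.0, -0.4, 166.3]
ft_force: [-17.6, 3.5, 11.2]
finger_gap: 0.1
grip_force: 9.1
```

The force rises to 18 N with no further movement, so the strap is home. Next I back off, lift, and plan the nut strokes.

Emit:
servo_tool(
  fingers=[0,0,0,0,0,0],
  linear=[
    [0.008,0,0],
    [0.02,0,0],
    [0.02,0,-0.03],
    [0.02,0,-0.06],
    [0.02,0,-0.09],
    [0.02,0,-0.09],
  ],
  rotation=[
    [0,0,0],
    [0,0,0],
    [0,0,0],
    [0,0,0],
    [0,0,0],
    [0,0,0],
  ],
)

```text
time: 6.3
tool_pos: [533.3, -145.3, 241.3]
tcp_rot: [-180.0, 0.6, 166.3]
ft_force: [1.0, -0.1, 1.2]
finger_gap: -0.5
grip_force: 0.0
```

```bash
python3 - <<'E'
from h import *
cur=tool([142.483,582.841,250.292])[0]+[-549.6,-614.4,15]
print(cur, tool(r.sense()['tool_pos'])[0])
A=tool(nutpt(-15,235))[0]; print('to entry',(A-cur).round(1))
for th in range(-15,-196,-10): print(th,(tool(nutpt(th,235))[0]-A).round(1))
B=tool(nutpt(-180,235))[0];D=tool(nutpt(15,235))[0];print('B->D',(D-B).round(1))
for th in range(15,-160,-10): print(th,(tool(nutpt(th,235))[0]-D).round(1))
E
```

```text
[-549.57136945  -14.39580356 -235.292     ] [-552.55220513  -14.48227022 -241.34170666]
to entry [-77.8  75.3   0.3]
-15 [0. 0. 0.]
-25 [ 2.8 -6.4  0. ]
-35 [  6.7 -12.2   0. ]
-45 [ 11.5 -17.2   0. ]
-55 [ 17.1 -21.3   0. ]
-65 [ 23.4 -24.4   0. ]
-75 [ 30.1 -26.4   0. ]
-85 [ 37.  -27.1   0. ]
-95 [ 44.  -26.7   0. ]
-105 [ 50.7 -25.    0. ]
-115 [ 57.1 -22.2   0. ]
-125 [ 62.9 -18.3   0. ]
-135 [ 68.  -13.5   0. ]
-145 [72.1 -7.9  0. ]
-155 [75.2 -1.6  0. ]
-165 [77.1  5.1  0. ]
-175 [77.9 12.   0. ]
-185 [77.4 19.   0. ]
-195 [75.7 25.7  0. ]
B->D [-79.1   5.2   0. ]
15 [0. 0. 0.]
5 [-0.8 -6.9  0. ]
-5 [ -0.3 -13.9   0. ]
-15 [  1.4 -20.7   0. ]
-25 [  4.2 -27.    0. ]
-35 [  8.  -32.8   0. ]
-45 [ 12.9 -37.9   0. ]
-55 [ 18.5 -42.    0. ]
-65 [ 24.8 -45.1   0. ]
-75 [ 31.4 -47.    0. ]
-85 [ 38.4 -47.8   0. ]
-95 [ 45.3 -47.3   0. ]
-105 [ 52.1 -45.7   0. ]
-115 [ 58.5 -42.9   0. ]
-125 [ 64.3 -39.    0. ]
-135 [ 69.3 -34.2   0. ]
-145 [ 73.4 -28.5   0. ]
-155 [ 76.5 -22.3   0. ]
```

Emit:
servo_tool(
  fingers=[0,0,0,0,0,0,0,0,0,0],
  linear=[
    [-0.02,0.02,0],
    [-0.04,0.038,0],
    [-0.06,0.057,0],
    [-0.078,0.075,0],
    [-0.078,0.075,0],
    [-0.078,0.075,0.025],
    [-0.078,0.075,0.05],
    [-0.078,0.075,0.075],
    [-0.078,0.075,0.09],
    [-0.078,0.075,0.09],
  ],
  rotation=[
    [0,0,0],
    [0,0,0],
    [0,0,0],
    [0,0,0],
    [0,0,0],
    [0,0,0],
    [0,0,0],
    [0,0,0],
    [0,0,0],
    [0,0,0],
  ],
)

```text
time: 7.3
tool_pos: [621.8, -90.0, 142.1]
tcp_rot: [-180.0, -0.3, 166.2]
ft_force: [-0.1, -0.4, -0.0]
finger_gap: 0.1
grip_force: 0.0
```

```bash
python3 - <<'E'
from h import *
s=r.sense();print(s['tool_pos'],s['ft_force'],nutpt(-15))
A=snap('side')['frame'][150:350,200:400];B=snap('top')['frame'][150:350,250:450]
save({'frame':cv2.resize(np.hstack([A,B]),None,fx=2,fy=2)},'n1.png')
E
```

```text
[621.83498924 -90.03382172 142.13241331] [-0.131581   -0.41185571 -0.00168007] [623.9278515  -89.82755656 145.        ]
```

View pics/n1.png

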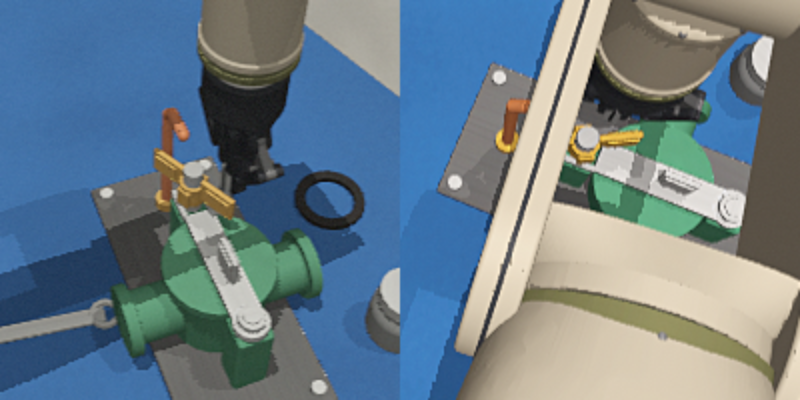

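The strap is home with its fork around the stud. The finger is down at about (240,185) on the nut's +x side, behind the near wing and clear of the vent. Now stroke 1.

Emit:
servo_tool(
  fingers=[0,0,0,0,0,0,0,0,0,0],
  linear=[
    [0.0028,-0.0064,0],
    [0.0067,-0.0122,0],
    [0.0115,-0.0172,0],
    [0.0171,-0.0213,0],
    [0.0234,-0.0244,0],
    [0.0301,-0.0264,0],
    [0.037,-0.0271,0],
    [0.044,-0.0267,0],
    [0.0507,-0.025,0],
    [0.0571,-0.0222,0],
  ],
  rotation=[
    [0,0,0],
    [0,0,0],
    [0,0,0],
    [0,0,0],
    [0,0,0],
    [0,0,0],
    [0,0,0],
    [0,0,0],
    [0,0,0],
    [0,0,0],
  ],
)

```text
time: 8.4
tool_pos: [562.8, -98.1, 145.4]
tcp_rot: [-180.0, 0.0, 166.3]
ft_force: [2.6, -1.1, -0.3]
finger_gap: -0.3
grip_force: 1.0
```

Emit:
servo_tool(
  fingers=[0,0,0,0,0,0,0,0],
  linear=[
    [0.0058,0.0039,0],
    [0.0109,0.0087,0],
    [0.015,0.0143,0],
    [0.0181,0.0206,0],
    [0.02,0.0273,0],
    [0.0208,0.0342,0],
    [0.0208,0.0372,0],
    [0.0208,0.0372,0],
  ],
  rotation=[
    [0,0,0],
    [0,0,0],
    [0,0,0],
    [0,0,0],
    [0,0,0],
    [0,0,0],
    [0,0,0],
    [0,0,0],
  ],
)

```text
time: 9.2
tool_pos: [551.9, -56.4, 145.1]
tcp_rot: [180.0, -0.0, 166.3]
ft_force: [-0.4, 0.3, 0.9]
finger_gap: -0.2
grip_force: 0.2
```

```bash
python3 - <<'E'
from h import *
s=r.sense();print(s['tool_pos'],s['ft_force'],nutpt(-180))
A=snap('side')['frame'][150:350,200:400];B=snap('top')['frame'][150:350,250:450]
save({'frame':cv2.resize(np.hstack([A,B]),None,fx=2,fy=2)},'n2.png')
E
```

```text
[551.90856724 -56.39029297 145.14293189] [-0.42703848  0.30235755  0.86642967] [552.05008513 -56.29325553 145.        ]
```

View pics/n2.png

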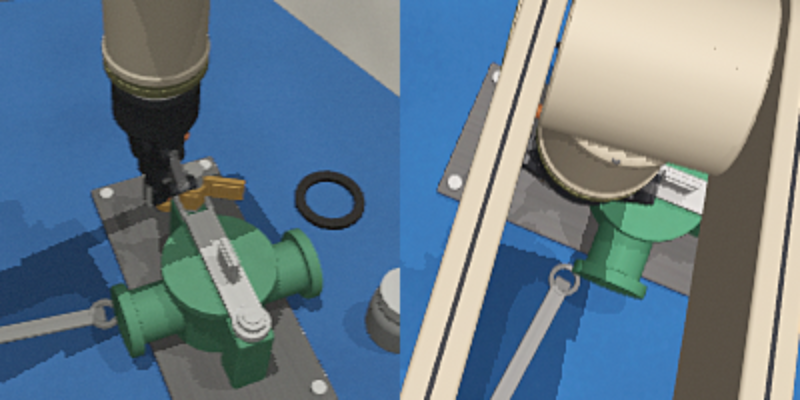

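The visible wing now points to the +x side, at about (240,187) in the left half, so the nut turned as planned. I back off, lift, cross above the vent and drop behind the other wing.

Emit:
servo_tool(
  fingers=[0,0,0,0,0,0,0,0,0,0],
  linear=[
    [0.001,-0.006,0],
    [0.001,-0.006,-0.02],
    [0.001,-0.006,-0.045],
    [0.001,-0.006,-0.07],
    [0.001,-0.006,-0.09],
    [0.001,-0.006,-0.09],
    [-0.02,0,-0.09],
    [-0.045,0.002,-0.09],
    [-0.07,0.004,-0.09],
    [-0.079,0.005,-0.09],
  ],
  rotation=[
    [0,0,0],
    [0,0,0],
    [0,0,0],
    [0,0,0],
    [0,0,0],
    [0,0,0],
    [0,0,0],
    [0,0,0],
    [0,0,0],
    [0,0,0],
  ],
)

```text
time: 10.3
tool_pos: [630.6, -71.6, 233.5]
tcp_rot: [180.0, -0.1, 166.2]
ft_force: [-0.3, -0.5, -0.4]
finger_gap: 0.1
grip_force: 0.0
```

```bash
python3 - <<'E'
from h import *
s=r.sense();print(s['tool_pos'],nutpt(15,235))
b=snap('side');f=b['frame'].astype(int)
m=((f[...,0]>150)&(f[...,1]>100)&(f[...,2]<90)&(f[...,0]-f[...,1]<75)).astype(np.uint8)
v,u=np.nonzero(m);k=(u>270)&(u<340)&(v>210)&(v<270);u,v=u[k],v[k]
O,yaw=loadf();R=np.array([[np.cos(yaw),-np.sin(yaw)],[np.sin(yaw),np.cos(yaw)]])
for i in(u.argmin(),u.argmax()): 
    q=(onz(b,(u[i],v[i]),142)[0][:2]-O)@R-[0,72];print(u[i],v[i],q.round(1),np.rad2deg(np.arctan2(q[1],q[0])))
E
```

```text
[630.60952053 -71.56323536 233.54384445] [630.15799178 -70.08156811 235.        ]
272 237 [-43.1  20. ] 155.1127669675776
320 243 [ 38.3 -25.3] -33.44113504684668
```

Emit:
servo_tool(
  fingers=[0,0,0,0,0,0],
  linear=[
    [0,0,0],
    [0,0,0.025],
    [0,0,0.05],
    [0,0,0.075],
    [0,0,0.09],
    [0,0,0.09],
  ],
  rotation=[
    [0,0,0],
    [0,0,0],
    [0,0,0],
    [0,0,0],
    [0,0,0],
    [0,0,0],
  ],
)

```text
time: 10.95
tool_pos: [627.3, -70.6, 142.3]
tcp_rot: [-180.0, -0.3, 166.3]
ft_force: [-1.0, 0.4, 0.1]
finger_gap: 0.3
grip_force: 0.0
```

Emit:
servo_tool(
  fingers=[0,0,0,0,0,0,0,0,0,0],
  linear=[
    [-0.0008,-0.0069,0],
    [-0.0003,-0.0139,0],
    [0.0014,-0.0207,0],
    [0.0042,-0.027,0],
    [0.008,-0.0328,0],
    [0.0129,-0.0379,0],
    [0.0185,-0.042,0],
    [0.0248,-0.0451,0],
    [0.0314,-0.047,0],
    [0.0384,-0.0478,0],
  ],
  rotation=[
    [0,0,0],
    [0,0,0],
    [0,0,0],
    [0,0,0],
    [0,0,0],
    [0,0,0],
    [0,0,0],
    [0,0,0],
    [0,0,0],
    [0,0,0],
  ],
)

```text
time: 11.95
tool_pos: [580.7, -108.5, 145.4]
tcp_rot: [-180.0, 0.0, 166.3]
ft_force: [2.6, -0.5, 1.4]
finger_gap: -0.1
grip_force: 0.9
```

Emit:
servo_tool(
  fingers=[0,0,0,0,0],
  linear=[
    [0.0069,0.0005,0],
    [0.0137,0.0021,0],
    [0.0201,0.0049,0],
    [0.0259,0.0088,0],
    [0.0259,0.0088,0],
  ],
  rotation=[
    [0,0,0],
    [0,0,0],
    [0,0,0],
    [0,0,0],
    [0,0,0],
  ],
)

```text
time: 12.45
tool_pos: [557.4, -92.8, 145.2]
tcp_rot: [180.0, -0.0, 166.3]
ft_force: [-0.4, -0.2, 0.0]
finger_gap: -0.2
grip_force: 0.2
```

Emit:
servo_tool(
  fingers=[0,0,0,0],
  linear=[
    [0.0026,0.0023,0],
    [0.005,0.0048,0],
    [0.0072,0.0076,0],
    [0.0072,0.0076,0],
  ],
  rotation=[
    [0,0,0],
    [0,0,0],
    [0,0,0],
    [0,0,0],
  ],
)

```text
time: 12.85
tool_pos: [552.7, -84.1, 145.2]
tcp_rot: [180.0, -0.0, 166.3]
ft_force: [0.6, -0.6, 0.3]
finger_gap: 0.0
grip_force: 0.4
```

Emit:
servo_tool(
  fingers=[0,0,0,0],
  linear=[
    [0.001,0.0015,0],
    [0.0019,0.0029,0],
    [0.0019,0.0029,0],
    [0.0019,0.0029,0],
  ],
  rotation=[
    [0,0,0],
    [0,0,0],
    [0,0,0],
    [0,0,0],
  ],
)

```text
time: 13.25
tool_pos: [551.7, -81.2, 145.2]
tcp_rot: [180.0, -0.0, 166.3]
ft_force: [1.3, -1.1, -0.2]
finger_gap: 0.3
grip_force: 0.4
```

Emit:
servo_tool(
  fingers=[0,0,0,0],
  linear=[
    [0.0008,0.0015,0],
    [0.0016,0.003,0],
    [0.0016,0.003,0],
    [0.0016,0.003,0],
  ],
  rotation=[
    [0,0,0],
    [0,0,0],
    [0,0,0],
    [0,0,0],
  ],
)

```text
time: 13.65
tool_pos: [550.8, -77.8, 145.3]
tcp_rot: [180.0, -0.0, 166.3]
ft_force: [0.1, -0.8, 0.0]
finger_gap: -0.2
grip_force: 0.4
```

Emit:
servo_tool(
  fingers=[0,0,0],
  linear=[
    [0.0003,0.001,0],
    [0.0005,0.002,0],
    [0.0005,0.002,0],
  ],
  rotation=[
    [0,0,0],
    [0,0,0],
    [0,0,0],
  ],
)

```text
time: 13.95
tool_pos: [550.9, -75.9, 145.3]
tcp_rot: [-180.0, 0.0, 166.3]
ft_force: [0.0, -2.3, 0.4]
finger_gap: 0.7
grip_force: 0.8
```

Emit:
servo_tool(
  fingers=[0,0,0],
  linear=[
    [0.0002,0.001,0],
    [0.0003,0.002,0],
    [0.0003,0.002,0],
  ],
  rotation=[
    [0,0,0],
    [0,0,0],
    [0,0,0],
  ],
)

```text
time: 14.25
tool_pos: [551.1, -74.1, 145.3]
tcp_rot: [-180.0, 0.0, 166.3]
ft_force: [0.7, -3.7, -1.2]
finger_gap: 0.1
grip_force: 1.6
```

Emit:
servo_tool(
  fingers=[0,0,0],
  linear=[
    [0,0.001,0],
    [0,0.002,0],
    [0,0.002,0],
  ],
  rotation=[
    [0,0,0],
    [0,0,0],
    [0,0,0],
  ],
)

```text
time: 14.55
tool_pos: [551.3, -73.3, 145.3]
tcp_rot: [-179.9, 0.0, 166.2]
ft_force: [-1.5, -10.0, -0.2]
finger_gap: -0.3
grip_force: 4.5
```

Emit:
servo_tool(
  fingers=[0,0,0],
  linear=[
    [0,0.001,0],
    [0,0.002,0],
    [0,0.002,0],
  ],
  rotation=[
    [0,0,0],
    [0,0,0],
    [0,0,0],
  ],
)

```text
time: 14.85
tool_pos: [551.5, -72.5, 145.3]
tcp_rot: [-179.8, -0.0, 166.2]
ft_force: [-2.8, -14.8, 0.3]
finger_gap: 0.1
grip_force: 7.3
```

The force climbs to 15 N while the finger stalls, so the nut looks seated. I back off, lift clear and check.

Emit:
servo_tool(
  fingers=[0,0,0,0,0,0,0,0,0,0],
  linear=[
    [0.002,-0.006,0],
    [0.004,-0.014,0],
    [0.004,-0.014,-0.02],
    [0.004,-0.014,-0.05],
    [0.004,-0.014,-0.08],
    [0.004,-0.014,-0.11],
    [0.03,0.02,-0.11],
    [0.06,0.06,-0.11],
    [0.08,0.1,-0.11],
    [0.1,0.14,-0.11],
  ],
  rotation=[
    [0,0,0],
    [0,0,0],
    [0,0,0],
    [0,0,0],
    [0,0,0],
    [0,0,0],
    [0,0,0],
    [0,0,0],
    [0,0,0],
    [0,0,0],
  ],
)

```text
time: 15.85
tool_pos: [487.0, 91.4, 255.4]
tcp_rot: [179.9, -0.0, 166.2]
ft_force: [1.3, 0.3, -0.8]
finger_gap: 0.3
grip_force: 0.0
```

Emit:
servo_tool(
  fingers=[0,0,0,0,0,0,0,0],
  linear=[
    [0,0.04,0],
    [0,0.08,0],
    [0,0.12,0],
    [0,0.16,0],
    [0,0.2,0],
    [0,0.2,0],
    [0,0.2,0],
    [0,0.2,0],
  ],
  rotation=[
    [0,0,0],
    [0,0,0],
    [0,0,0],
    [0,0,0],
    [0,0,0],
    [0,0,0],
    [0,0,0],
    [0,0,0],
  ],
)

```text
time: 16.65
tool_pos: [535.4, 283.4, 255.1]
tcp_rot: [-180.0, -0.0, 166.3]
ft_force: [-0.5, -0.3, -1.1]
finger_gap: 0.4
grip_force: 0.0
```

```bash
python3 - <<'E'
from h import *
s=r.sense();print(s['tool_pos'],s['ft_force'])
a=snap('top');b=snap('side')
A=cv2.resize(a['frame'][180:280,280:440],None,fx=5,fy=5,interpolation=cv2.INTER_CUBIC)[:, :400*2]
B=cv2.resize(b['frame'][200:330,240:360],None,fx=4,fy=4,interpolation=cv2.INTER_CUBIC)
A=cv2.resize(A,(480,300));B=cv2.resize(B,(277,300));save({'frame':np.hstack([A,B])},'f.png')
O,yaw=loadf();R=np.array([[np.cos(yaw),-np.sin(yaw)],[np.sin(yaw),np.cos(yaw)]])
for n,S in(('top',a),('side',b)):
    f=S['frame'].astype(int);m=(f[...,0]>150)&(f[...,1]>100)&(f[...,2]<90)&(f[...,0]-f[...,1]<75)
    v,u=np.nonzero(m);q=(onz(S,np.c_[u,v],140)[:,:2]-O)@R-[0,72]
    q=q[(np.hypot(*q.T)<62)]
    if len(q)>5:
        e=np.linalg.svd(q-q.mean(0))[2][0];print(n,len(q),q.mean(0).round(1),np.rad2deg(np.arctan2(e[1],e[0])),q[q[:,0].argmin()],q[q[:,0].argmax()])
E
```

```text
[535.35146087 283.37989096 255.13024203] [-0.48104978 -0.26998553 -1.12548764]
top 147 [-2.5  2.6] 178.9452585528119 [-49.44375501  -0.77747886] [49.29484999  0.90376995]
side 49 [-2.1  2.7] -147.03410274369242 [-47.08876214  -2.56135853] [45.10263395 -5.36989511]
```

View pics/f.png

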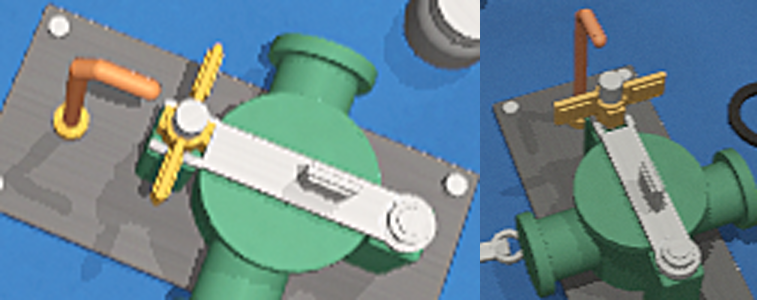

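Both wings lie along the strainer's x axis to within about 1°, with tips at about (160,198) and (217,48). The strap runs straight from the pivot to the stud, and the arm is clear.

```bash
python3 -c "
from bench import r
print(r.hand_in())"
```

```text
the job is handed in; nothing more can be done
None
```

I pushed the strap home to its stop, ran the wing nut down in two fingertip strokes until it was seated, left the arm clear of everything, and handed the job in at about 17 s.

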